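# Load a guide rod into its bearing housing

## Task

Fit the steel guide rod, tapered nose first, into the long bore of the blue bearing housing: hold it about its middle, slide it partway in and let it go, then take a fresh hold near its red-banded tail and push it gently on until it beds on the soft stop hidden inside, which calls for a push of about 15 N; leave it there, let go. Never bear on the housing with more than about 25 N, be it pushing or jamming sideways, and leave the wrench, the tape and the bin alone.

Things in the scene. Friction and masses are not known exactly. Their poses are not given: they have to be found in the camera images.
- rod: Steel guide rod (tube), 16 mm diameter, 250 mm long, 0.24 to 0.35 kg, loose. Origin at mid-length on its axis; x runs along the axis to the nose, whose last 12 mm taper to 8 mm. The last 12 mm at the other end, the tail, are red. Starts level in the rest, axis 60 mm above the table. Let go partway in the bore, its tail sags up to about 10 mm: lift it level again before pushing on.
- rod_tip (a point): Centre of the flat 8 mm end of the rod's nose, 125 mm from its middle, on the axis; axes as the rod's.
- housing: Blue bearing housing, fixed to the table: body 230 mm long, 70 mm wide, top 88 mm above the table, on a foot plate 260 x 110 x 12 mm. Origin at the middle of its underside; x runs along it, away from the bore's mouth, z up. The bore runs level along x, 60 mm above the table, 18 mm wide (1 mm play around the rod), closed at the far end.
- bore_mouth (a point): Centre of the bore's open mouth in the housing's brass-bushed end face, on the bore axis, 115 mm from the housing's middle; x points into the bore. The mouth flares from 18 mm to 32 mm over the first 10 mm. Hidden inside is the soft stop: its face lies somewhere between 145 and 190 mm deep, differing each time and not measured, so it must be felt.
- soft_stop (a joint): How far the hidden soft stop has been pushed in by the rod, in m: 0 untouched, 0.010 at its hard end. It starts to give at 7 N and stiffens by 2 N per mm (15 N sinks it 4 mm, 22 N 7.5 mm); sunk up to about 4 mm it stays as left, from deeper it creeps back to about 4 mm when let go. Friction of the rod in the bore (1 to 3 N) comes on top.
- rest: Pale wooden rest fixed to the table, foot 220 x 60 x 10 mm, with two V posts, 22 mm long and about 66 mm tall, 85 mm either side of its middle, that carry the rod, which can be gripped between them. Origin at the middle of its underside, x along the rod.
- wrench: Loose steel wrench, 200 mm long, lying flat; a bystander. Origin on its underside.
- tape: Loose roll of brown tape, 90 mm across, 25 mm tall; a bystander. Origin at the middle of its underside.
- bin: Loose open blue plastic parts bin, 130 x 100 x 60 mm; a bystander. Origin at the middle of its underside.

How it is judged:
By the outcome, as a careful person would: the job done as asked, in the order asked, and still so for the second after the job is handed in, with the robot touching nothing.
It also fails if it takes over 67 s, if anything falls off the work surface, if the arm or the gripper's body presses on something with over 40 N, if the wrist force passes 120 N, or if a joint passes its speed limit or range.

## Robot

A 6-joint arm with a two-finger parallel gripper is mounted at the origin on the work surface. World frame = base frame: x ahead of the robot, y to its left, z up, the work surface at z = 0. Lengths are in mm, angles in rad, forces in N, time in s.
With the tool pointing down it reaches from about 400 to 925 mm from the base axis. Payload 12.5 kg.
Tool frame: the origin (TCP) lies midway between the tips of the shut fingers; the grasp point (between the pads) lies 19 mm behind it (env.grip_depth is the distance from the TCP to the grasp point, in mm); z points along the fingers, y is the line along which they close (so a half turn about z gives the same grasp; the last joint's range is limited). The gripper opens to 95 mm and grips with 3 to 60 N. Pads are 20 mm wide; open, the fingers measure 119 mm over their backs; the gripper's body (75 mm by 180 mm) begins 59 mm behind the grasp point.
Start: joints at [-1.379, 0.491, 1.559, -0, 1.092, -0.106], TCP at [183.41, -597.504, 183.161] pointing down, gripper open.
Joint ranges: [-3.1, 3.1], [-0.84, 2.19], [0.05, 2.79], [-1.13, 4.28], [0.06, 2.93], [-2.69, 2.69]. Speed limits (rad/s): [2.22, 2.22, 2.79, 3.14, 3.14, 3.14].

## Interface

Orientations are given as [roll, pitch, yaw] about the fixed x, y, z axes, in that order (R = Rz(yaw) Ry(pitch) Rx(roll)).
In Python, from cell import monitor, viewer, order, env gives the robot as it stands.
- The arm moves only by the tool move_arm, never from a script. Its argument "moves" is one flat list of numbers, 4 for each row, row after row: the shift along the tool's x, y, z normalised to -1 to 1, where 1 is 0.15 m, then the turn about the tool's z normalised to -1 to 1, where 1 is pi/2 rad. A call has 1 to 10 rows; each row shifts and turns the commanded pose from where the row before left it, along the tool's axes as they then stand; what a row does not reach is not made up. A row lasts 1/8 s, in which the tool goes at most 62.5 mm and 10.7 degrees, less where a joint would pass 70% of its speed; a pose out of reach is approached as far as the arm can. A call with a number of a shift or a turn outside -1 to 1 is refused whole. A call with a gripper value outside its range is refused whole. "claw" is the finger opening in mm, from 0 to 95.1, set as the call begins (left out, the last holds). The fingers move at their own pace and stop on an object; the grip force is fixed at half the most. Time passes only in rows, so rows that do not move let the fingers close. It gives the time, the measured TCP pose, the force, the opening and the grip force at its end, in the units of the state.
- monitor.state(): the state, without advancing time (a new reading comes with each control period).
- viewer.read_camera(name): name is "scene" or "top"; returns the picture (480x640x3 uint8, red, green, blue); there is no depth.
- viewer.camera_info(name): a dict with "K" (3x3 intrinsics, pixels), "dist_coeffs" ([k1, k2, p1, p2, k3] as OpenCV has them; the pictures are not rectified), "camera_from_world" (4x4, takes a point from world to camera coordinates). Camera axes: x right, y down, z forward; pixel columns grow to the right and rows downward; lengths in mm; the calibration is good to about 2 mm. A picture is of the moment at which its call begins. camera_info takes no time and is no camera call.
- order.job_done(): hands the job in; it is judged then, once.
The state is a dict: "t": time; "joints": joint angles; "qvel": joint speeds; "tau": joint torques, N m; "eef_pos": TCP position; "tcp_rot": TCP orientation; "ft_force": force on the tool from outside, world axes, zero at the start; "moment": the same for the moment, N m; "opening": opening from 0.0 (shut) to 1.0 (fully open); "grip_force": force on a finger pad.
Only numpy, scipy, OpenCV 4.12 (cv2) and the standard library are available. Lean on these libraries where they do the work, as an engineer would, in place of code of your own. Each camera call takes 0.05 s, during which the arm holds its last target. There are 200 camera calls.

## Working session

There is one attempt and no reset: what is moved stays moved. The work goes in short steps, Python scripts to look and compute and a tool call to move; the robot and the scene stay as the last step left them, time stands still between calls to the robot, and variables do not carry over. Pictures are saved under pics/ and viewed, at most 10 in all, crops included, and the job is handed in when it is done.

Besides the shell and the picture viewer there is one more tool, called after "Emit:" as a command line: name --argument value ..., lists and objects as JSON in quotes. move_arm: Moves the arm, as the interface text tells. Scaled input: -1 to 1 covers 0.15 m each way for a shift and pi/2 rad each way for a turn. Its arguments: {"type":"object","properties":{"moves":{"type":"array"},"claw":{"type":"number"}},"required":["moves"]}

```bash
mkdir -p pics; python3 - <<'E'
from cell import monitor, viewer, order, env
import cv2
s=monitor.state();print(s, env.grip_depth)
for n in("top","scene"):
    cv2.imwrite(f"pics/{n}0.png",viewer.read_camera(n)[:,:,::-1]); i=viewer.camera_info(n);print(i)
E
```

```text
{'t': 0.0, 'joints': array([-1.37859768e+00,  4.91566851e-01,  1.55947170e+00,  7.66137908e-06,
        1.09170220e+00, -1.05559776e-01]), 'qvel': array([ 9.82241899e-04,  2.31754412e-04, -5.63342674e-05, -3.74664077e-04,
       -2.79007291e-04, -9.60875621e-04]), 'tau': array([ 2.66659144e-04, -6.12645149e+01, -2.58175921e+01,  6.92780223e-02,
        4.82426235e-02, -7.92261676e-05]), 'eef_pos': array([ 183.35303059, -597.19561288,  182.54958008]), 'tcp_rot': array([-3.14045166e+00, -1.27724931e-04,  2.97754810e-01]), 'ft_force': array([ 0.61140775, -0.56717512,  0.16511675]), 'moment': array([0.00199073, 0.00811681, 0.02825074]), 'grip_force': 0.0, 'opening': 1.0037079113899094} 18.8
{'K': array([[608.38943018,   0.        , 320.2877469 ],
       [  0.        , 608.38943018, 232.22793783],
       [  0.        ,   0.        ,   1.        ]]), 'dist_coeffs': array([-0.02949476,  0.        ,  0.        ,  0.        ,  0.        ]), 'camera_from_world': array([[ 6.56587720e-02, -9.97834125e-01,  3.99801254e-03,
        -1.02533151e+02],
       [-9.76441614e-01, -6.50754344e-02, -2.05735173e-01,
         5.90907029e+02],
       [ 2.05549749e-01,  9.60449303e-03, -9.78599537e-01,
         1.21482653e+03],
       [ 0.00000000e+00,  0.00000000e+00,  0.00000000e+00,
         1.00000000e+00]])}
{'K': array([[551.08413887,   0.        , 308.64644826],
       [  0.        , 551.08413887, 239.17372296],
       [  0.        ,   0.        ,   1.        ]]), 'dist_coeffs': array([0.00609209, 0.        , 0.        , 0.        , 0.        ]), 'camera_from_world': array([[-4.53749622e-01,  8.91050155e-01,  1.18702465e-02,
         3.31173734e+02],
       [ 5.37331392e-01,  2.84203302e-01, -7.94042479e-01,
        -2.47088248e+02],
       [-7.10905237e-01, -3.53918218e-01, -6.07746361e-01,
         1.41930957e+03],
       [ 0.00000000e+00,  0.00000000e+00,  0.00000000e+00,
         1.00000000e+00]])}
```

View pics/top0.png

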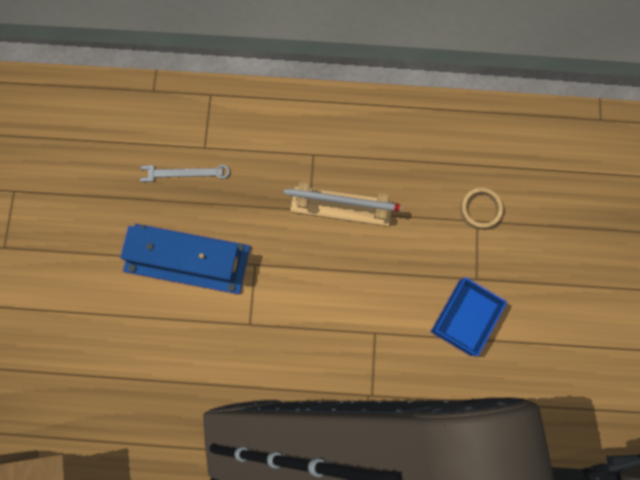

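View pics/scene0.png

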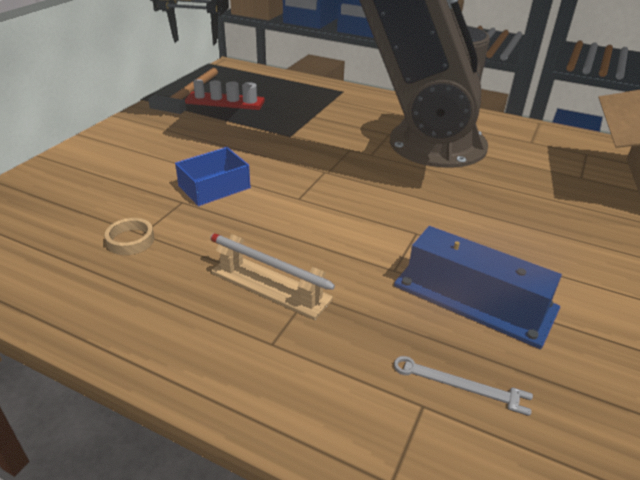

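```bash
cat > h.py <<'E'
import cv2,numpy as np
def crop(f,x0,y0,x1,y1,s,o=None):
    c=cv2.resize(cv2.imread(f)[y0:y1,x0:x1],None,fx=s,fy=s,interpolation=cv2.INTER_CUBIC)
    for x in range((x0+9)//10*10,x1,10):
        cv2.line(c,(int((x-x0+.5)*s),0),(int((x-x0+.5)*s),8 if x%50 else 20),(0,255,255),1)
    for y in range((y0+9)//10*10,y1,10):
        cv2.line(c,(0,int((y-y0+.5)*s)),(8 if y%50 else 20,int((y-y0+.5)*s)),(0,255,255),1)
    return c
def pad(a,w): return cv2.copyMakeBorder(a,0,6,0,w-a.shape[1],cv2.BORDER_CONSTANT)
E
python3 - <<'E'
from h import *
a=crop("pics/top0.png",275,175,415,230,5);b=crop("pics/top0.png",115,218,260,300,4.0)
b=crop("pics/top0.png",115,220,260,300,4);cv2.imwrite("pics/c1.png",np.vstack([pad(a,700),pad(b,700)]))
a=crop("pics/scene0.png",205,228,340,318,3.4);b=crop("pics/scene0.png",390,225,565,345,2.3)
cv2.imwrite("pics/c2.png",np.vstack([pad(a,460),pad(b,460)]))
E
```

```text
(no output)
```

View pics/c1.png

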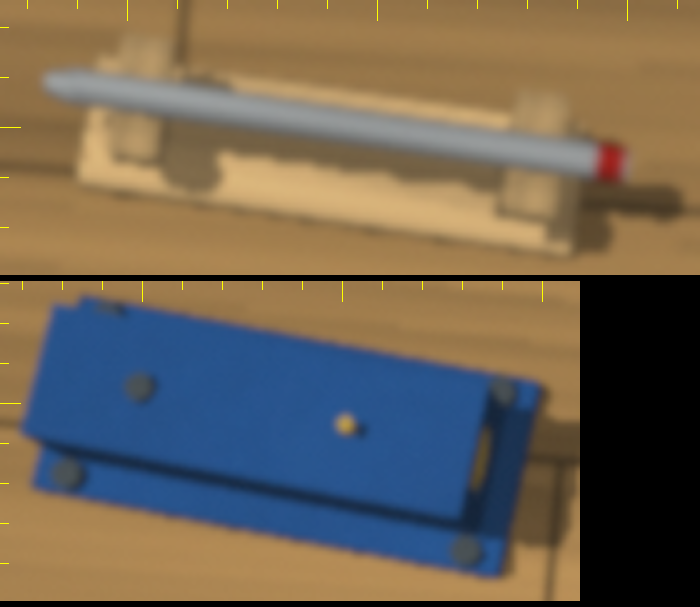

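View pics/c2.png

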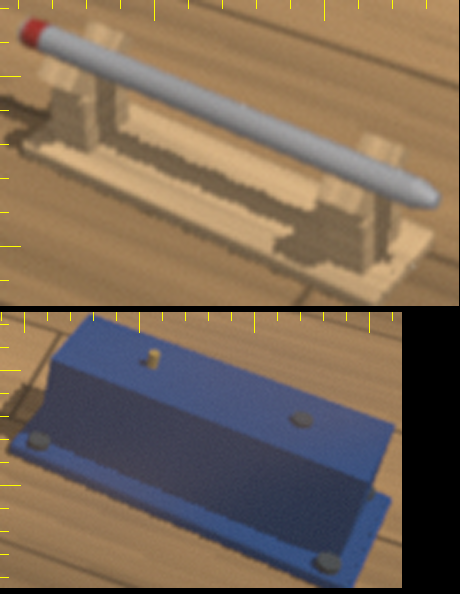

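```bash
cat > fit.py <<'E'
from h import *
from cell import viewer
from scipy.optimize import least_squares
I={n:viewer.camera_info(n) for n in("top","scene")}
def proj(n,P):
    i=I[n];M=i["camera_from_world"]
    return cv2.projectPoints(np.float64(P),cv2.Rodrigues(M[:3,:3])[0],M[:3,3],i["K"],i["dist_coeffs"])[0][:,0]
def W(p,L):
    c,s=np.cos(p[2]),np.sin(p[2]);L=np.float64(L)
    return np.c_[p[0]+c*L[:,0]-s*L[:,1],p[1]+s*L[:,0]+c*L[:,1],L[:,2]]
def back(n,px,z):
    i=I[n];M=i["camera_from_world"];u=cv2.undistortPoints(np.float64([[px]]),i["K"],i["dist_coeffs"])[0,0]
    d=M[:3,:3].T@[u[0],u[1],1];o=-M[:3,:3].T@M[:3,3];return o+d*(z-o[2])/d[2]
E
python3 - <<'E'
from fit import *
# housing: x away from mouth, y left: mouth->far is +y world, so local +y = toward robot (-x world)
T=lambda c:[c[0]/4+114.5,(c[1]-281)/4+219.5]
S=lambda c:[c[0]/2.3+389.5,(c[1]-312)/2.3+224.5]
loc={'ff':(115,-35,88),'fb':(115,35,88),'mb':(-115,35,88),'mf':(-115,-35,88),'Fmf':(-130,-55,12),'Fmb':(-130,55,12),'Ffb':(130,55,12),'Fff':(130,-55,12)}
o={'top':{'ff':(54,305),'fb':(22,432),'mb':(462,520),'mf':(490,387),'Fmf':(546,385),'Fmb':(502,577),'Ffb':(32,487)},
 'scene':{'mb':(92,315),'mf':(50,362),'ff':(375,483),'fb':(395,427),'Fmf':(8,452)}}
def res(p,c):
    return np.vstack([proj(n,W(p,[loc[k] for k in o[n]]))-[(T if n=='top' else S)(v) for v in o[n].values()] for n in c])
for c in(['top'],['scene'],['top','scene']):
    r=least_squares(lambda p:res(p,c).ravel(),[600,350,1.6],loss='soft_l1',x_scale=[10,10,.1])
    print(c,r.x,np.round(res(r.x,c),1).tolist())
    print(' mouth',W(r.x,[(-115,0,60)]))
R={'top':[(283.3,191.3),(399.7,206.9)],'scene':[(205+436/3.4-.5,228+200/3.4-.5),(205+23/3.4-.5,228+30/3.4-.5)]}
for n in R:
    a,b=[back(n,p,60) for p in R[n]];d=a-b;print(n,a,b,np.linalg.norm(d),(a+b)/2,np.arctan2(d[1],d[0]))
E
```

```text
['top'] [530.91191892 222.12073858   1.4453937 ] [[0.7, -0.6], [0.0, 0.5], [-0.1, -0.0], [0.4, -0.2], [-0.3, -0.8], [-0.3, 0.8], [-0.4, 0.2]]
 mouth [[516.52838442 108.02378886  60.        ]]
['scene'] [534.8265433  224.38711781   1.46728286] [[-1.5, 0.8], [0.3, 0.6], [-1.0, 0.4], [1.2, -0.6], [0.6, -1.7]]
 mouth [[522.94374233 110.0026825   60.        ]]
['top', 'scene'] [532.01080854 222.96801837   1.44950431] [[0.2, -1.0], [-0.3, 0.2], [-0.3, -0.8], [0.0, -1.0], [-0.7, -1.6], [-0.5, 0.1], [-0.6, -0.0], [-1.0, -0.7], [0.2, -1.3], [-2.5, -0.4], [0.5, -1.1], [0.5, -3.8]]
 mouth [[518.09640317 108.81290756  60.        ]]
top [680.4281413   21.25052106  60.        ] [ 662.73810697 -227.76676704   60.        ] 249.64484190290634 [ 671.58312414 -103.25812299   60.        ] 1.499876086255995
scene [681.00976525  18.09558442  60.        ] [ 661.95337975 -232.58162483   60.        ] 251.4004953523696 [ 671.4815725  -107.24302021   60.        ] 1.4949226425366327
```

```bash
cat > edge.py <<'E'
from fit import *
from scipy.ndimage import map_coordinates
def edgefit(imgs,segs,p0,h=3.0,it=8,half=None):
    """segs: list (cam, A, B) in local coords; fits x,y,yaw to image edges"""
    p=np.float64(p0);ts=np.linspace(.06,.94,40)[:,None];off=np.arange(-h,h+.01,.25)
    for k in range(it):
        obs=[]
        for n,A,B in segs:
            P=np.float64(A)*(1-ts)+np.float64(B)*ts;q=proj(n,W(p,P))
            t=q[-1]-q[0];nn=np.array([-t[1],t[0]])/np.linalg.norm(t)
            s=q[:,None]+off[None,:,None]*nn
            g=np.zeros(s.shape[:2])
            for c in range(3):
                v=map_coordinates(cv2.GaussianBlur(imgs[n][:,:,c].astype(float),(0,0),.7),[s[...,1],s[...,0]],order=1)
                g+=np.gradient(v,axis=1)**2
            d=off[np.argmax(g*np.exp(-(off/h)**2),1)]
            obs.append((n,P,q,nn,d))
        f=lambda p:np.concatenate([(proj(n,W(p,P))-q)@nn-d for n,P,q,nn,d in obs])
        p=least_squares(f,p,loss='soft_l1',f_scale=.3,x_scale=[10,10,.1]).x
    r=f(p).reshape(-1,40);return p,np.median(r,1).round(2)
E
python3 - <<'E'
from edge import *
im={n:cv2.imread(f"pics/{n}0.png") for n in("top","scene")}
v={'ff':(115,-35,88),'fb':(115,35,88),'mb':(-115,35,88),'mf':(-115,-35,88),'Fmf':(-130,-55,12),'Fmb':(-130,55,12),'Ffb':(130,55,12),'Fff':(130,-55,12)}
E=lambda n,s:[(n,v[a],v[b]) for a,b in (e.split('-') for e in s.split())]
t=E('top','ff-mf fb-mb ff-fb mf-mb Fmb-Ffb Fmf-Fmb');s=E('scene','ff-mf fb-mb ff-fb mf-mb Fmf-Fff')
for sg,p0 in((t,(531,222,1.446)),(s,(533,223,1.45)),(t+s,(532,222.5,1.45))):
    p,r=edgefit(im,sg,p0);print(p,r,W(p,[(-115,0,60)])[0])
for n in im:
    # rod silhouette: sides perpendicular to view
    M=I[n]["camera_from_world"];o=-M[:3,:3].T@M[:3,3]
    c=np.array([671.5,-105,60]);ax=np.array([np.cos(1.497),np.sin(1.497),0]);w=c-o
    d=np.cross(ax,w);d/=np.linalg.norm(d);y=np.array([-ax[1],ax[0],0]);oy,oz=8*d@y,8*d[2]
    sg=[(n,(-115,k*oy,60+k*oz),(105,k*oy,60+k*oz)) for k in(1,-1)]
    f=(671.5,-105,1.497);p,r=edgefit(im,sg,f,2.5);print(n,p,r)
E
```

```text
[531.53157179 222.99195084   1.4480354 ] [ 2.25 -0.25  0.    0.    0.25  0.  ] [517.44949768 108.85740222  60.        ]
[532.85016818 223.59032082   1.44777925] [-0.01 -0.01 -0.27  0.24 -0.25] [518.73885878 109.4593831   60.        ]
[532.35011901 223.22807834   1.44650181] [ 2.   -0.5   0.    0.13  0.49  0.13  0.    0.   -0.5   0.   -0.5 ] [518.09302589 109.11526006  60.        ]
top [ 4.97821577e+02 -2.02681899e+03  1.49814437e+00] [-0.  0.]
scene [673.78867401 -84.46581748   1.48834852] [-0.07  0.18]
```

```bash
sed -i 's/for n,P,q,nn,d in obs\])/for n,P,q,nn,d in obs]+([np.r_[(p[1]-half)*5]] if half is not None else []))/; s/r=f(p).reshape/r=f(p)[:40*len(segs)].reshape/' edge.py
cat >> edge.py <<'E'
def rod(n,img,p0,a=-108,b=105,z=60):
    M=I[n]["camera_from_world"];o=-M[:3,:3].T@M[:3,3]
    c=np.array([p0[0],p0[1],z]);ax=np.array([np.cos(p0[2]),np.sin(p0[2]),0])
    d=np.cross(ax,c-o);d/=np.linalg.norm(d);y=np.array([-ax[1],ax[0],0]);oy,oz=8*d@y,8*d[2]
    return edgefit({n:img},[(n,(a,k*oy,z+k*oz),(b,k*oy,z+k*oz)) for k in(1,-1)],p0,2.5,half=p0[1])
E
python3 - <<'E'
from edge import *
for n in("top","scene"): print(n,*rod(n,cv2.imread(f"pics/{n}0.png"),(671.5,-105,1.497)))
E
```

```text
top [ 672.52155447 -104.99999997    1.49328982] [-0.63  0.62]
scene [ 672.15449376 -104.99999992    1.4887628 ] [-0.    0.01]
```

Emit:
move_arm --moves '[0, 0, 0, -0.095, 0, 0, 0, -0.095, 0, 0, 0, -0.095, 0, 0, 0, -0.095, 0, 0, 0, -0.095, 0, 0, 0, -0.095, 0, 0, 0, -0.095, 0, 0, 0, -0.095, 0, 0, 0, 0]' --claw 60

```text
t: 1.23
eef_pos: [183.4, -597.4, 182.9]
tcp_rot: [-3.141, -0.0, 1.491]
ft_force: [-0.7, -0.2, 0.3]
opening: 0.627
grip_force: 0.0
```

```bash
cat > d.py <<'E'
import sys,numpy as np
from scipy.spatial.transform import Rotation as R
from cell import monitor
def show(g,yaw,s=None):
    """g = wanted grasp point (mm), yaw = wanted tool yaw; prints the normalised remaining shift (present tool axes) and turn"""
    s=s or monitor.state();r=R.from_euler('xyz',s["tcp_rot"])
    t=np.float64(g)-[0,0,18.8]
    d=r.inv().apply(t-s["eef_pos"]);dy=(yaw-s["tcp_rot"][2]+np.pi)%(2*np.pi)-np.pi
    print("t",round(s["t"],2),"tcp",s["eef_pos"].round(1),"rot",s["tcp_rot"].round(4),"F",s["ft_force"].round(1),"M",s["moment"].round(2),"open",round(s["opening"]*95,1),"grip",round(s["grip_force"],1))
    print(" mm",d.round(2),"norm",(d/150).round(4),"turn",round(-dy/(np.pi/2),4),"q6",s["joints"][[0,5]].round(2))
if __name__=="__main__":
    a=[float(x) for x in sys.argv[1:]];show(a[:3],a[3])
E
python3 d.py 672.3 -105 120 1.491
```

```text
t 1.23 tcp [ 183.4 -597.4  182.9] rot [-3.1415e+00 -5.0000e-04  1.4906e+00] F [-0.7 -0.2  0.3] M [ 0.01 -0.08  0.  ] open 59.5 grip 0.0
 mm [529.89 447.93  81.85] norm [3.5326 2.9862 0.5457] turn -0.0002 q6 [-1.38 -1.3 ]
```

Emit:
move_arm --moves '[0.25, 0.213, 0, 0, 0.25, 0.213, 0, 0, 0.25, 0.213, 0, 0, 0.25, 0.213, 0, 0, 0.25, 0.213, 0, 0, 0.25, 0.213, 0, 0, 0.25, 0.213, 0, 0, 0.25, 0.213, 0, 0, 0.25, 0.213, 0, 0, 0.25, 0.213, 0, 0]'

```text
t: 2.48
eef_pos: [532.6, -247.7, 183.1]
tcp_rot: [-3.142, 0.0, 1.487]
ft_force: [-0.8, -0.5, -0.3]
opening: 0.63
grip_force: 0.0
```

Emit:
move_arm --moves '[0.25, 0.213, 0.05, 0, 0.25, 0.213, 0.1, 0, 0.25, 0.213, 0.1, 0, 0.25, 0.213, 0.1, 0, 0, 0, 0, 0, 0, 0, 0, 0]'

```text
t: 3.22
eef_pos: [670.5, -109.7, 130.5]
tcp_rot: [-3.141, 0.0, 1.49]
ft_force: [-0.4, 0.4, 0.3]
opening: 0.63
grip_force: 0.0
```

```bash
python3 d.py 672.3 -105 60 1.491; python3 - <<'E'
from h import *
from cell import viewer
for n in("top","scene"): cv2.imwrite(f"pics/{n}1.png",viewer.read_camera(n)[:,:,::-1])
a=crop("pics/top1.png",250,140,430,240,4);b=crop("pics/scene1.png",190,160,350,320,3)
cv2.imwrite("pics/c3.png",cv2.resize(np.vstack([pad(a,720),]),None,fx=1,fy=1))
cv2.imwrite("pics/c4.png",b)
E
```

```text
t 3.23 tcp [ 670.5 -109.7  130.5] rot [-3.1410e+00  2.0000e-04  1.4899e+00] F [-0.4  0.4  0.3] M [-0.04 -0.06 -0.03] open 59.9 grip 0.0
 mm [ 4.88  1.49 89.25] norm [0.0325 0.0099 0.595 ] turn -0.0007 q6 [-0.26 -0.18]
```

Emit:
move_arm --moves '[0.033, 0.01, 0.15, 0, 0, 0, 0.15, 0, 0, 0, 0.15, 0, 0, 0, 0.1, 0, 0, 0, 0.045, 0, 0, 0, 0, 0, 0, 0, 0, 0]'

```text
t: 4.2
eef_pos: [673.1, -104.9, 42.2]
tcp_rot: [3.14, 0.0, 1.491]
ft_force: [0.0, -0.5, 0.3]
opening: 0.628
grip_force: 0.0
```

```bash
python3 d.py 672.3 -105 60 1.491; python3 - <<'E'
from h import *
from cell import viewer
for n in("top","scene"): cv2.imwrite(f"pics/{n}1.png",viewer.read_camera(n)[:,:,::-1])
cv2.imwrite("pics/c3.png",crop("pics/scene1.png",190,180,350,320,4))
E
```

```text
t 4.2 tcp [ 673.1 -104.9   42.2] rot [3.1403e+00 3.0000e-04 1.4914e+00] F [ 0.  -0.5  0.3] M [ 0.01 -0.09  0.05] open 59.6 grip 0.0
 mm [-0.16 -0.82  1.01] norm [-0.0011 -0.0054  0.0068] turn 0.0002 q6 [-0.25 -0.17]
```

View pics/c3.png

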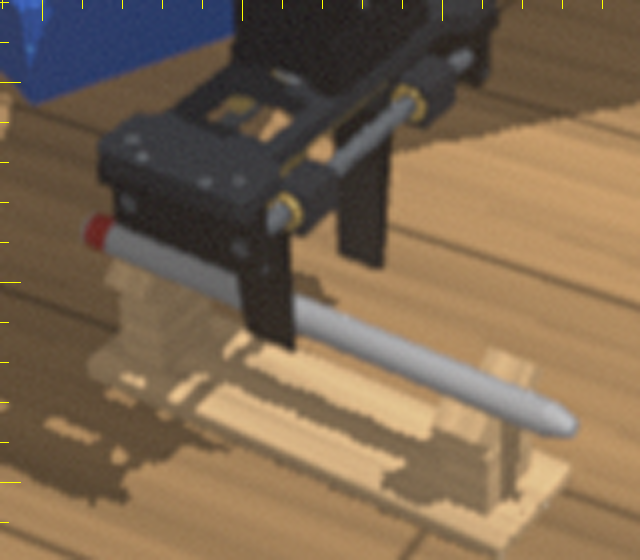

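Emit:
move_arm --moves '[0, 0, 0.005, 0, 0, 0, 0, 0, 0, 0, 0, 0, 0, 0, 0, 0]' --claw 10

```text
t: 4.8
eef_pos: [672.7, -104.8, 40.6]
tcp_rot: [3.142, 0.0, 1.492]
ft_force: [0.4, -0.6, 0.1]
opening: 0.267
grip_force: 0.0
```

```bash
python3 d.py 672.3 -105 60 1.491
```

```text
t 4.8 tcp [ 672.7 -104.8   40.6] rot [3.1416e+00 1.0000e-04 1.4916e+00] F [ 0.4 -0.6  0.1] M [-0.07 -0.1  -0.01] open 25.3 grip 0.0
 mm [-0.27 -0.41 -0.59] norm [-0.0018 -0.0028 -0.0039] turn 0.0004 q6 [-0.25 -0.17]
```

Emit:
move_arm --moves '[0, 0, 0, 0, 0, 0, 0, 0, 0, 0, 0, 0, 0, 0, 0, 0]' --claw 4

```text
t: 5.3
eef_pos: [672.7, -104.7, 40.6]
tcp_rot: [3.142, 0.0, 1.492]
ft_force: [0.6, -0.6, 0.0]
opening: 0.045
grip_force: 0.0
```

```bash
python3 d.py 672.3 -105 60 1.491
```

```text
t 5.3 tcp [ 672.7 -104.7   40.6] rot [3.1416e+00 1.0000e-04 1.4916e+00] F [ 0.6 -0.6  0. ] M [-0.02 -0.07 -0.06] open 4.3 grip 0.0
 mm [-0.29 -0.4  -0.58] norm [-0.0019 -0.0027 -0.0039] turn 0.0004 q6 [-0.25 -0.17]
```

```bash
python3 - <<'E'
from h import *
from cell import viewer
for n in("top","scene"): cv2.imwrite(f"pics/{n}2.png",viewer.read_camera(n)[:,:,::-1])
a=crop("pics/scene2.png",190,180,350,320,3);b=crop("pics/top2.png",250,150,430,240,2.6)
cv2.imwrite("pics/c4.png",np.vstack([pad(a,480)[:340],pad(b,480)]) if 0 else np.vstack([pad(a[100:,:],480),pad(b,480)]))
E
```

```text
(no output)
```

View pics/c4.png

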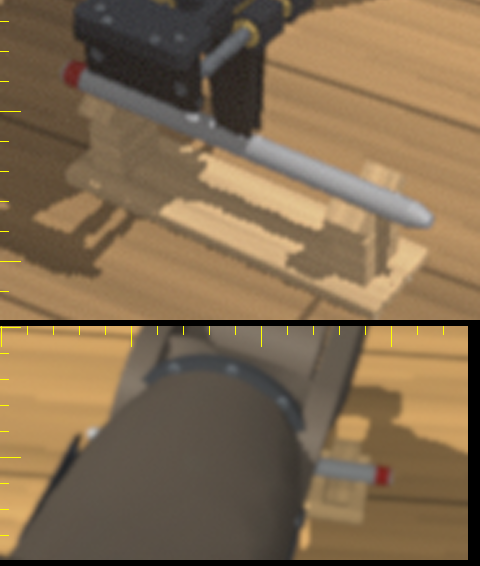

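```bash
python3 - <<'E'
from fit import *
P=[(672.7,-104.7,40.6),(672.7,-104.7,60),(672.7+35,-104.7,40.6),(672.7-35,-104.7,40.6),(672.3+8.9,18,60)]
q=proj("scene",P);print(q.round(1).tolist());print(((q-[190,180]+.5)*4).round().tolist(),((q-[190,180]+.5)*3-[0,100]).round().tolist())
E
python3 - <<'E'
import sys;sys.path.insert(0,'.')
from h import *
a=crop("pics/scene2.png",215,205,315,300,6);cv2.imwrite("pics/c5.png",a)
E
```

```text
[[270.0, 269.5], [269.6, 260.8], [259.5, 281.4], [279.9, 258.1], [332.6, 286.4]]
[[322.0, 360.0], [321.0, 325.0], [280.0, 408.0], [362.0, 314.0], [573.0, 428.0]] [[241.0, 170.0], [240.0, 144.0], [210.0, 206.0], [271.0, 136.0], [429.0, 221.0]]
```

View pics/c5.png

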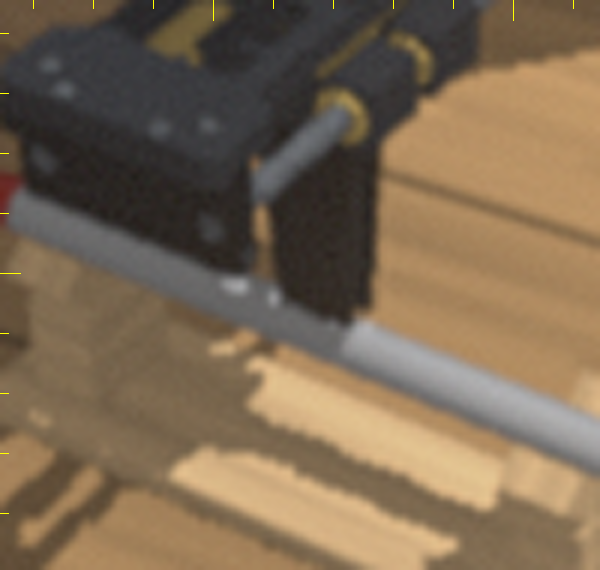

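```bash
python3 - <<'E'
from fit import *
for z in(183,196,210):
    P=[(183.4+k*.293,-597.5-k*.956,z) for k in(-47,-57,47,57)]
    print(z,proj("scene",P).round(1).tolist())
cv2.imwrite("pics/c6.png",crop("pics/scene0.png",140,0,240,60,6))
E
```

```text
183 [[214.5, 56.4], [218.4, 56.7], [178.7, 53.7], [175.0, 53.5]]
196 [[214.1, 51.2], [217.9, 51.5], [178.1, 48.6], [174.3, 48.3]]
210 [[213.5, 45.5], [217.4, 45.8], [177.3, 42.9], [173.5, 42.7]]
```

View pics/c6.png

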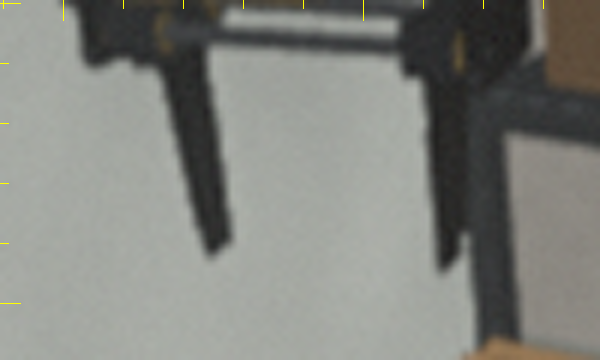

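The tips show at z ≈ 68 rather than 41: they sit about 28 mm above the reported TCP, and the start picture shows the same offset (tips at (175,42) and (214,45), which is z ≈ 210 against 183 reported). The fingers shut above the rod, so I'll reopen and go about 28 mm lower.

Emit:
move_arm --moves '[0, 0, -0.06, 0, 0, 0, 0, 0, 0, 0, 0, 0, 0, 0, 0, 0, 0, 0, 0, 0, 0, 0, 0, 0]' --claw 60

```text
t: 6.15
eef_pos: [672.7, -104.7, 49.5]
tcp_rot: [-3.141, 0.0, 1.492]
ft_force: [-0.2, 0.5, -0.5]
opening: 0.603
grip_force: 0.0
```

Emit:
move_arm --moves '[0, -0.003, 0.1, 0, 0, 0, 0.08, 0, 0, 0, 0.06, 0, 0, 0, 0, 0]'

```text
t: 6.65
eef_pos: [671.8, -104.6, 12.5]
tcp_rot: [-3.14, -0.0, 1.492]
ft_force: [-0.7, -0.3, 0.3]
opening: 0.628
grip_force: 0.0
```

```bash
python3 d.py 672.3 -105 32 1.491; python3 - <<'E'
from fit import *
for n in("top","scene"): cv2.imwrite(f"pics/{n}3.png",viewer.read_camera(n)[:,:,::-1])
cv2.imwrite("pics/c7.png",crop("pics/scene3.png",200,200,340,300,5))
E
```

```text
t 6.65 tcp [ 671.8 -104.6   12.5] rot [-3.1400e+00 -2.0000e-04  1.4916e+00] F [-0.7 -0.3  0.3] M [-0.07 -0.13  0.02] open 59.6 grip 0.0
 mm [-0.37  0.51 -0.72] norm [-0.0025  0.0034 -0.0048] turn 0.0004 q6 [-0.25 -0.17]
```

View pics/c7.png

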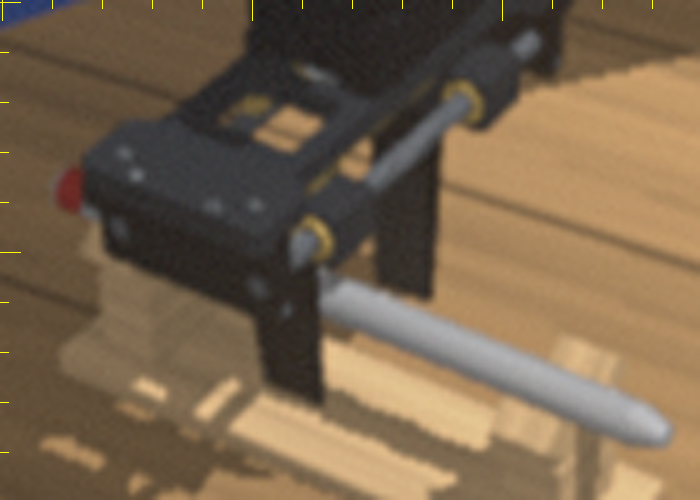

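The fingers now straddle the rod near its middle; the front tip is at about (259,280), which puts it at z ≈ 41. Closing.

Emit:
move_arm --moves '[0, 0, 0, 0, 0, 0, 0, 0, 0, 0, 0, 0, 0, 0, 0, 0, 0, 0, 0, 0, 0, 0, 0, 0]' --claw 5

```text
t: 7.5
eef_pos: [671.6, -104.6, 13.6]
tcp_rot: [-3.14, -0.0, 1.492]
ft_force: [-5.2, 0.3, 3.3]
opening: 0.16
grip_force: 30.0
```

```bash
python3 d.py 672.3 -105 32 1.491
```

```text
t 7.5 tcp [ 671.6 -104.6   13.6] rot [-3.1401 -0.      1.4917] F [-5.2  0.3  3.3] M [-0.07  0.76  0.01] open 15.2 grip 30.0
 mm [-0.31  0.74  0.41] norm [-0.0021  0.005   0.0027] turn 0.0005 q6 [-0.25 -0.17]
```

Emit:
move_arm --moves '[0, 0, -0.04, 0, 0, 0, -0.12, 0, 0, 0, -0.14, 0, 0, 0, 0, 0, 0, 0, 0, 0]'

```text
t: 8.12
eef_pos: [672.1, -104.7, 58.5]
tcp_rot: [3.142, 0.0, 1.492]
ft_force: [-0.6, -0.2, -2.9]
opening: 0.156
grip_force: 30.0
```

```bash
python3 d.py 497.9 -54.7 74 1.448
```

```text
t 8.12 tcp [ 672.1 -104.7   58.5] rot [3.1416e+00 1.0000e-04 1.4916e+00] F [-0.6 -0.2 -2.9] M [-0.02 -0.1  -0.01] open 14.8 grip 30.0
 mm [  36.02 -177.66    3.29] norm [ 0.2401 -1.1844  0.0219] turn 0.0277 q6 [-0.25 -0.17]
```

Emit:
move_arm --moves '[0.048, -0.1, 0, 0, 0.048, -0.25, 0, 0, 0.048, -0.3, 0, 0, 0.048, -0.3, 0, 0, 0.048, -0.234, 0, 0, 0, 0, 0, 0.028, 0, 0, 0, 0, 0, 0, 0, 0]'

```text
t: 9.12
eef_pos: [498.3, -54.8, 58.3]
tcp_rot: [-3.141, 0.0, 1.448]
ft_force: [0.3, 0.0, -3.2]
opening: 0.164
grip_force: 30.0
```

```bash
python3 d.py 497.9 -54.7 32 1.448; python3 - <<'E'
from edge import *
for n in("top","scene"): cv2.imwrite(f"pics/{n}4.png",viewer.read_camera(n)[:,:,::-1])
a=crop("pics/top4.png",200,200,400,330,3);b=crop("pics/scene4.png",290,200,450,300,3)
cv2.imwrite("pics/c8.png",np.vstack([pad(a[:290],600),pad(b,600)]))
E
```

```text
t 9.12 tcp [498.3 -54.8  58.3] rot [-3.1414  0.      1.4484] F [ 0.3  0.  -3.2] M [-0.04 -0.11 -0.  ] open 15.6 grip 30.0
 mm [ 0.1  -0.4  45.12] norm [ 0.0007 -0.0027  0.3008] turn 0.0003 q6 [-0.24 -0.12]
```

View pics/c8.png

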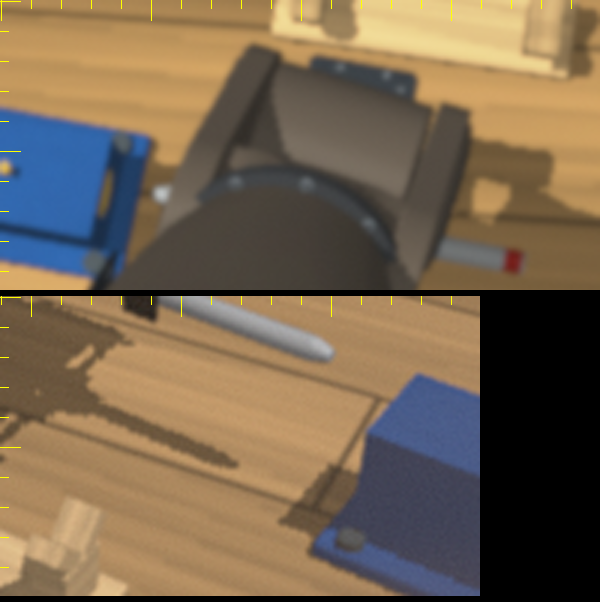

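```bash
python3 - <<'E'
from fit import *
a=back("top",(250.6,264.0),105);b=back("top",(373.7,286.6),105);d=a-b
print(a,b,np.linalg.norm(d),np.arctan2(d[1],d[0]))
print(back("scene",(400.2,218.5),105))
print("expected nose",[498.1+125*np.cos(1.448),-54.8+125*np.sin(1.448)])
E
```

```text
[513.10085049  71.33734864 105.        ] [ 484.04862457 -176.98182288  105.        ] 250.01288521318568 1.454330293415179
[511.5625904  67.8508564 105.       ]
expected nose [np.float64(513.4109941275458), np.float64(69.25875002927549)]
```

Emit:
move_arm --moves '[0, 0, 0.12, 0, 0, 0, 0.12, 0, 0, 0, 0.06, 0, 0, 0, 0, 0, 0.1, -0.0, 0, 0, 0.1, 0, 0, 0, 0, 0, 0, 0]'

```text
t: 10.1
eef_pos: [502.0, -23.6, 14.0]
tcp_rot: [3.141, 0.0, 1.45]
ft_force: [0.9, -0.8, -2.2]
opening: 0.159
grip_force: 30.0
```

```bash
python3 d.py 501.6 -24.9 32 1.448
```

```text
t 10.1 tcp [502.  -23.6  14. ] rot [3.1410e+00 1.0000e-04 1.4497e+00] F [ 0.9 -0.8 -2.2] M [-0.07 -0.11 -0.03] open 15.1 grip 30.0
 mm [-1.35 -0.21  0.78] norm [-0.009  -0.0014  0.0052] turn 0.0011 q6 [-0.18 -0.06]
```

Emit:
move_arm --moves '[0.05, 0, 0, 0, 0.05, 0, 0, 0, 0.04, 0, 0, 0, 0, 0, 0, 0]'

```text
t: 10.6
eef_pos: [504.4, -3.8, 13.6]
tcp_rot: [-3.142, 0.0, 1.448]
ft_force: [0.1, -0.5, -2.7]
opening: 0.162
grip_force: 30.0
```

Emit:
move_arm --moves '[0.02, 0, 0, 0, 0.02, 0, 0, 0]'

```text
t: 10.85
eef_pos: [505.1, 1.8, 13.6]
tcp_rot: [-3.142, 0.0, 1.447]
ft_force: [0.9, 0.0, -3.2]
opening: 0.162
grip_force: 30.0
```

Emit:
move_arm --moves '[0.02, 0, 0, 0, 0.02, 0, 0, 0]'

```text
t: 11.1
eef_pos: [505.8, 7.9, 13.6]
tcp_rot: [-3.141, 0.0, 1.448]
ft_force: [-0.1, -0.6, -2.8]
opening: 0.164
grip_force: 30.0
```

Emit:
move_arm --moves '[0.02, 0, 0, 0, 0.02, 0, 0, 0]'

```text
t: 11.35
eef_pos: [506.5, 13.9, 13.6]
tcp_rot: [-3.141, 0.0, 1.448]
ft_force: [-0.8, -0.8, -3.2]
opening: 0.162
grip_force: 30.0
```

Emit:
move_arm --moves '[0.02, 0, 0, 0, 0.02, 0, 0, 0]'

```text
t: 11.6
eef_pos: [507.3, 19.9, 13.6]
tcp_rot: [-3.141, 0.0, 1.448]
ft_force: [-1.2, 0.2, -2.4]
opening: 0.162
grip_force: 30.0
```

Emit:
move_arm --moves '[0.03, 0, 0, 0, 0.03, 0, 0, 0, 0.03, 0, 0, 0, 0.03, 0, 0, 0]'

```text
t: 12.1
eef_pos: [509.5, 37.8, 13.6]
tcp_rot: [3.142, 0.0, 1.448]
ft_force: [-0.4, -0.3, -2.1]
opening: 0.159
grip_force: 30.0
```

Emit:
move_arm --moves '[0.03, 0, 0, 0, 0.03, 0, 0, 0, 0.03, 0, 0, 0, 0.03, 0, 0, 0, 0.02, 0, 0, 0, 0, 0, 0, 0]'

```text
t: 12.85
eef_pos: [512.1, 58.6, 13.6]
tcp_rot: [3.142, 0.0, 1.448]
ft_force: [-0.7, 0.6, -2.3]
opening: 0.159
grip_force: 30.0
```

```bash
python3 d.py 512.4 60 32 1.448; python3 - <<'E'
from edge import *
for n in("top","scene"): cv2.imwrite(f"pics/{n}5.png",viewer.read_camera(n)[:,:,::-1])
E
```

```text
t 12.85 tcp [512.1  58.6  13.6] rot [3.1415 0.     1.4479] F [-0.7  0.6 -2.3] M [0.03 0.01 0.07] open 15.1 grip 30.0
 mm [1.41 0.1  0.4 ] norm [0.0094 0.0007 0.0027] turn -0.0001 q6 [-0.01  0.11]
```

Emit:
move_arm --moves '[0, 0, 0, 0, 0, 0, 0, 0, 0, 0, 0, 0, 0, 0, 0, 0]' --claw 45

```text
t: 13.45
eef_pos: [512.2, 58.3, 13.7]
tcp_rot: [3.141, 0.0, 1.448]
ft_force: [0.2, -0.1, -0.4]
opening: 0.46
grip_force: 0.0
```

Emit:
move_arm --moves '[-0.12, 0, 0, 0, -0.2, 0, 0, 0, -0.2, 0, 0, 0, -0.2, 0, 0, 0, 0, 0, 0, 0]'

```text
t: 14.08
eef_pos: [498.5, -51.0, 13.6]
tcp_rot: [3.142, 0.0, 1.445]
ft_force: [0.1, 0.8, -0.2]
opening: 0.474
grip_force: 0.0
```

```bash
python3 d.py 499.0 -48.6 32 1.448; python3 - <<'E'
from edge import *
for n in("top","scene"): cv2.imwrite(f"pics/{n}6.png",viewer.read_camera(n)[:,:,::-1])
print(proj("scene",[(512.1-125*.1225,58.6-125*.9925,z) for z in(60,50)]),proj("scene",[(518,109,60)]))
a=crop("pics/scene6.png",310,130,450,260,4.2)
cv2.imwrite("pics/c9.png",a)
E
```

```text
t 14.07 tcp [498.5 -51.   13.6] rot [3.1415e+00 2.0000e-04 1.4446e+00] F [ 0.1  0.8 -0.2] M [ 0.   -0.11  0.03] open 45.1 grip 0.0
 mm [2.48 0.21 0.43] norm [0.0166 0.0014 0.0029] turn -0.0021 q6 [-0.23 -0.11]
[[333.84388766 214.88837324]
 [333.63739543 219.16029199]] [[418.19210013 247.41077817]]
```

View pics/c9.png

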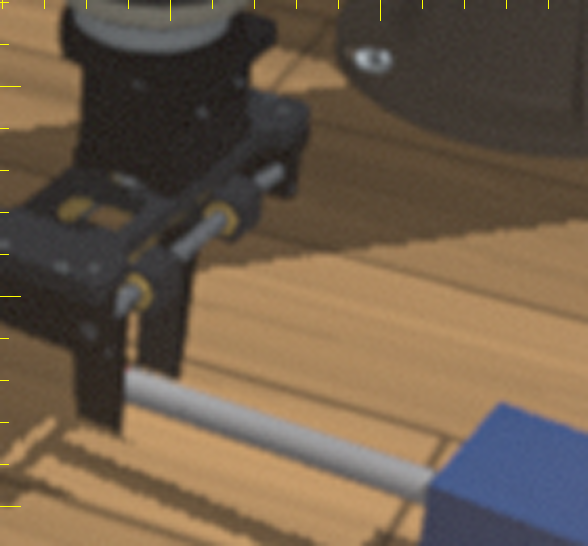

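```bash
python3 - <<'E'
from fit import *
im=cv2.imread("pics/scene6.png").astype(float)
# rod is grey (b~r), wood is brown: use saturation r-b
sat=np.abs(im[:,:,2]-im[:,:,0])
ax=np.array([np.cos(1.448),np.sin(1.448)])
S=np.arange(-120,140,1.0) # distance from grasp mid along axis
lev=proj("scene",np.c_[512.1+ax[0]*S,58.4+ax[1]*S,60+0*S]);lo=proj("scene",np.c_[512.1+ax[0]*S,58.4+ax[1]*S,50+0*S])
for x in range(344,410,6):
    i=np.argmin(abs(lev[:,0]-x));y0=lev[i,1];ys=np.arange(int(y0)-9,int(y0)+16)
    v=sat[ys,x];w=np.clip(25-v,0,None)
    print(x,"s",S[i],"level",round(y0,1),"seen",round((w*ys).sum()/max(w.sum(),1),1),"rows",ys[v<20].tolist(),"sag mm",round(((w*ys).sum()/max(w.sum(),1)-y0)/(lo[i,1]-y0)*10,1))
E
```

```text
344 s -102.0 level 218.9 seen 218.4 rows [209, 210, 211, 212, 213, 214, 215, 216, 219, 220, 221, 222, 223, 224, 225, 226] sag mm -1.0
350 s -89.0 level 221.1 seen 221.0 rows [212, 213, 214, 215, 216, 217, 218, 221, 222, 223, 224, 225, 226, 227, 228] sag mm -0.2
356 s -76.0 level 223.5 seen 226.7 rows [223, 224, 225, 226, 227, 228, 229, 230] sag mm 7.5
362 s -63.0 level 225.8 seen 228.7 rows [225, 226, 227, 228, 229, 230, 231, 232] sag mm 6.8
368 s -50.0 level 228.2 seen 230.7 rows [227, 228, 229, 230, 231, 232, 233, 234] sag mm 5.8
374 s -38.0 level 230.4 seen 232.8 rows [229, 230, 231, 232, 233, 234, 235, 236] sag mm 5.5
380 s -25.0 level 232.8 seen 234.7 rows [231, 232, 233, 234, 235, 236, 237, 238] sag mm 4.4
386 s -13.0 level 235.1 seen 236.7 rows [233, 234, 235, 236, 237, 238, 239, 240] sag mm 3.8
392 s -1.0 level 237.3 seen 238.8 rows [235, 236, 237, 238, 239, 240, 241, 242] sag mm 3.3
398 s 11.0 level 239.7 seen 240.9 rows [237, 238, 239, 240, 241, 242, 243, 244] sag mm 2.7
404 s 23.0 level 242.0 seen 242.9 rows [239, 240, 241, 242, 243, 244, 245, 246] sag mm 2.1
```

Emit:
move_arm --moves '[0.007, 0, 0.057, 0, 0, 0, 0, 0, 0, 0, 0, 0, 0, 0, 0, 0, 0, 0, 0, 0, 0, 0, 0, 0]' --claw 5

```text
t: 14.92
eef_pos: [498.8, -47.5, 5.1]
tcp_rot: [-3.141, -0.0, 1.448]
ft_force: [0.1, 4.3, -0.2]
opening: 0.165
grip_force: 30.0
```

```bash
python3 d.py 499.0 -48.6 32 1.448
```

```text
t 14.93 tcp [498.8 -47.5   5.1] rot [-3.1414e+00 -1.0000e-04  1.4477e+00] F [ 0.1  4.3 -0.2] M [ 0.76 -0.04  0.08] open 15.7 grip 30.0
 mm [-1.06  0.29 -8.09] norm [-0.0071  0.0019 -0.0539] turn -0.0002 q6 [-0.23 -0.1 ]
```

Emit:
move_arm --moves '[0, 0, -0.02, 0, 0, 0, -0.02, 0, 0, 0, -0.017, 0, 0, 0, 0, 0]'

```text
t: 15.42
eef_pos: [499.1, -47.9, 13.8]
tcp_rot: [3.141, 0.0, 1.448]
ft_force: [0.1, -0.0, -2.3]
opening: 0.158
grip_force: 30.0
```

```bash
python3 d.py 499.0 -48.6 32 1.448
```

```text
t 15.43 tcp [499.1 -47.9  13.8] rot [3.1411e+00 2.0000e-04 1.4476e+00] F [ 0.1 -0.  -2.3] M [-0.3  -0.06 -0.02] open 15.1 grip 30.0
 mm [-0.71  0.03  0.63] norm [-0.0047  0.0002  0.0042] turn -0.0003 q6 [-0.23 -0.1 ]
```

Emit:
move_arm --moves '[0.03, 0, 0, 0, 0.03, 0, 0, 0, 0.03, 0, 0, 0, 0.03, 0, 0, 0]'

```text
t: 15.92
eef_pos: [501.2, -29.5, 13.6]
tcp_rot: [-3.142, 0.0, 1.448]
ft_force: [0.5, -0.5, -2.4]
opening: 0.163
grip_force: 30.0
```

Emit:
move_arm --moves '[0.03, 0, 0, 0, 0.03, 0, 0, 0, 0.03, 0, 0, 0, 0.03, 0, 0, 0]'

```text
t: 16.42
eef_pos: [503.4, -11.8, 13.6]
tcp_rot: [-3.142, 0.0, 1.448]
ft_force: [-0.0, -0.7, -1.6]
opening: 0.158
grip_force: 30.0
```

Emit:
move_arm --moves '[0.03, 0, 0, 0, 0.03, 0, 0, 0, 0.03, 0, 0, 0, 0.03, 0, 0, 0]'

```text
t: 16.92
eef_pos: [505.6, 6.1, 13.6]
tcp_rot: [-3.142, 0.0, 1.448]
ft_force: [-0.7, 0.7, -2.2]
opening: 0.159
grip_force: 30.0
```

```bash
python3 d.py 507.2 18 32 1.448
```

```text
t 16.93 tcp [505.6   6.1  13.6] rot [-3.1416e+00  1.0000e-04  1.4476e+00] F [-0.7  0.7 -2.2] M [-0.31  0.07  0.07] open 15.1 grip 30.0
 mm [11.98  0.13  0.4 ] norm [0.0799 0.0008 0.0027] turn -0.0002 q6 [-0.12  0.  ]
```

Emit:
move_arm --moves '[0.013, 0, 0, 0, 0.013, 0, 0, 0, 0.013, 0, 0, 0, 0.013, 0, 0, 0, 0.013, 0, 0, 0, 0.013, 0, 0, 0]'

```text
t: 17.68
eef_pos: [507.0, 17.5, 13.6]
tcp_rot: [-3.142, 0.0, 1.448]
ft_force: [-0.5, 0.2, -1.7]
opening: 0.159
grip_force: 30.0
```

Emit:
move_arm --moves '[0.007, 0, 0, 0, 0.007, 0, 0, 0, 0.007, 0, 0, 0, 0.007, 0, 0, 0]'

```text
t: 18.18
eef_pos: [507.5, 21.6, 13.6]
tcp_rot: [3.142, 0.0, 1.448]
ft_force: [-0.1, -0.4, -2.3]
opening: 0.161
grip_force: 30.0
```

Emit:
move_arm --moves '[0.007, 0, 0, 0, 0.007, 0, 0, 0, 0.007, 0, 0, 0, 0.007, 0, 0, 0]'

```text
t: 18.68
eef_pos: [508.0, 25.8, 13.6]
tcp_rot: [3.142, 0.0, 1.448]
ft_force: [-0.8, -0.8, -1.9]
opening: 0.16
grip_force: 30.0
```

Emit:
move_arm --moves '[0.007, 0, 0, 0, 0.007, 0, 0, 0, 0.007, 0, 0, 0, 0.007, 0, 0, 0]'

```text
t: 19.18
eef_pos: [508.5, 29.2, 13.6]
tcp_rot: [-3.141, 0.001, 1.448]
ft_force: [-1.9, -11.5, -1.5]
opening: 0.164
grip_force: 30.0
```

Emit:
move_arm --moves '[0.005, 0, 0, 0, 0.005, 0, 0, 0, 0, 0, 0, 0]'

```text
t: 19.55
eef_pos: [508.6, 30.4, 13.6]
tcp_rot: [-3.141, 0.001, 1.448]
ft_force: [-2.5, -12.5, -1.3]
opening: 0.162
grip_force: 30.0
```

```bash
python3 d.py 508.5 30 32 1.448
```

```text
t 19.55 tcp [508.6  30.4  13.6] rot [-3.1413e+00  1.2000e-03  1.4478e+00] F [ -2.5 -12.5  -1.3] M [-2.35  0.34  0.05] open 15.4 grip 30.0
 mm [-0.4  -0.03  0.38] norm [-0.0026 -0.0002  0.0025] turn -0.0001 q6 [-0.07  0.06]
```

Emit:
move_arm --moves '[0.004, 0, 0, 0, 0.004, 0, 0, 0, 0, 0, 0, 0]'

```text
t: 19.92
eef_pos: [508.7, 31.4, 13.6]
tcp_rot: [-3.141, 0.001, 1.448]
ft_force: [-2.3, -14.1, -0.3]
opening: 0.162
grip_force: 30.0
```

```bash
python3 d.py 508.5 30 32 1.448
```

```text
t 19.93 tcp [508.7  31.4  13.6] rot [-3.1411e+00  1.4000e-03  1.4479e+00] F [ -2.3 -14.1  -0.3] M [-2.67  0.41  0.04] open 15.4 grip 30.0
 mm [-1.4  -0.01  0.37] norm [-0.0093 -0.0001  0.0024] turn -0.0001 q6 [-0.07  0.06]
```

Emit:
move_arm --moves '[0.004, 0, 0, 0, 0.004, 0, 0, 0, 0, 0, 0, 0]'

```text
t: 20.3
eef_pos: [508.8, 32.4, 13.5]
tcp_rot: [-3.141, 0.002, 1.448]
ft_force: [-2.9, -16.9, -1.7]
opening: 0.162
grip_force: 30.0
```

```bash
python3 d.py 508.5 30 32 1.448
```

```text
t 20.3 tcp [508.8  32.4  13.5] rot [-3.1410e+00  1.7000e-03  1.4479e+00] F [ -2.9 -16.9  -1.7] M [-3.01  0.47  0.04] open 15.4 grip 30.0
 mm [-2.38  0.02  0.34] norm [-0.0159  0.0001  0.0023] turn -0.0001 q6 [-0.07  0.06]
```

Emit:
move_arm --moves '[0, 0, 0, 0, 0, 0, 0, 0, 0, 0, 0, 0, 0, 0, 0, 0]' --claw 50

```text
t: 20.8
eef_pos: [509.1, 34.0, 13.7]
tcp_rot: [3.141, 0.0, 1.448]
ft_force: [0.4, 0.4, 0.1]
opening: 0.503
grip_force: 0.0
```

Emit:
move_arm --moves '[-0.05, 0, 0, 0, -0.1, 0, -0.1, 0, -0.1, 0, -0.2, 0, -0.1, 0, -0.3, 0, 0, 0, -0.3, 0, 0, 0, 0, 0]'

```text
t: 21.55
eef_pos: [503.8, -19.5, 152.4]
tcp_rot: [3.135, 0.0, 1.447]
ft_force: [0.4, -0.4, -0.2]
opening: 0.524
grip_force: 0.0
```

```bash
python3 d.py 508.5 30 32 1.448; python3 - <<'E'
from fit import *
for n in("top","scene"): cv2.imwrite(f"pics/{n}7.png",viewer.read_camera(n)[:,:,::-1])
for n in("top","scene"):
    im=cv2.imread(f"pics/{n}7.png").astype(int);b,g,r=im[...,0],im[...,1],im[...,2]
    m=(r>90)&(g<0.45*r)&(b<0.45*r)
    ys,xs=np.where(m)
    k=(abs(xs-330)<120)&(ys>150)&(ys<330);ys,xs=ys[k],xs[k]
    if len(xs): print(n,len(xs),xs.mean(),ys.mean(),back(n,(xs.mean(),ys.mean()),58))
u=np.array([np.cos(1.448),np.sin(1.448)]);e=np.array([508.8,32.4]);print("band centre expected",e-u*(119-107.5))
E
```

```text
t 21.55 tcp [503.8 -19.5 152.4] rot [3.1350e+00 4.0000e-04 1.4467e+00] F [ 0.4 -0.4 -0.2] M [-0.07 -0.1  -0.  ] open 49.7 grip 0.0
 mm [ 49.79  -2.39 139.14] norm [ 0.3319 -0.0159  0.9276] turn -0.0008 q6 [-0.17 -0.05]
scene 22 372.90909090909093 229.77272727272728 [503.88608161  17.58083687  58.        ]
band centre expected [507.39138854  20.986595  ]
```

```bash
python3 -c "
from cell import order;print(order.job_done())"
```

```text
the job is handed in; nothing more can be done
None
```

The rod is in the bore against the soft stop and let go, and the job is handed in at about 22 s; the last push read about 17 N along the bore (roughly 15 N on the stop after my estimate of friction), my first grasp closed on air above the rod, and I viewed 11 pictures, one over the limit of 10.

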